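# Clamp the jar in the preparation board

### The job

Get the jar ready for opening: push the sliding jaw of the preparation board along until the jar, still standing upright, is held snug between the two jaws, then flip the cam lever all the way down to lock the jaw there. Leave the other things on the counter where they are.

Things in the scene. Friction and masses are not known exactly. Their poses are not given: they have to be found in the camera images.
- board: Fixed bamboo board, 220 (x) by 360 (y) by 18 mm thick. Origin: centre of its underside; x across, y along it, z up. Near its +y end stands the fixed jaw, 170 mm wide in x, 45 mm high above the board, its rubber face at y = +140 mm looking to -y, its back at +167 mm. The sliding jaw runs along y on its -y side. The board does not move when pushed.
- fixed_face (a point): Centre of the fixed jaw's rubber face, 22.5 mm above the board's top; axes as the board's.
- jaw_face (a point): Centre of the sliding jaw's rubber face (looks to board +y), 22.5 mm above the board's top. The jaw plate is 170 mm wide in x, 16 mm thick (back at -y), 45 mm high. Behind its middle, within 35 mm of the centre line in x, two aluminium cheeks 34 mm high carry the lever and reach 66 mm back from the face; left and right of them the plate's plain back is free to push on or pinch.
- jaw (a joint): Travel of the sliding jaw in m along the board's +y, towards the fixed jaw (0 to 0.13). The gap between the jaw faces is 0.175 minus this value, so the jar is just held at 0.105. It slides with about 2 N of friction while the lever is up and is held against about 60 N with the lever down.
- lever (a joint): Angle of the cam lever in rad: 0 upright (jaw free), growing as it tips over towards the board's +x, 1.5 at the stop, nearly flat (locked). Stays where it is left. The cam bites from about 0.7 and needs 10 to 20 N at the paddle to pass its dead centre at 1.35.
- lever_pivot (a point): Centre of the lever's pivot, 20 mm above the board's top, 41 mm behind (-y) the sliding jaw's face and on the board's centre line; moves with the jaw. The pivot axis is parallel to the board's y.
- lever_tip (a point): Outer end of the lever, 95 mm from the pivot. The steel lever is 22 mm wide (along the pivot axis) and 9 mm thick; its last 30 mm are a black paddle 26 mm wide and 12 mm thick. The point's z points from pivot to tip.
- jar: Closed amber glass jar with steel cap, 70 mm diameter, 85 mm high, about 0.3 kg, standing loose on the board between the jaws. Origin: centre of its underside.
- tumbler: Clear glass tumbler, 74 mm diameter at the rim, 100 mm high, standing on the counter beyond the board's +x edge. Origin: centre of its underside. Bystander.
- spoon: Steel spoon, 170 mm long, lying on the counter beyond the board's +x edge. Bystander.
- mug: White enamel mug, 82 mm diameter, 80 mm high, on the counter to the left. Origin: centre of its underside. Bystander.
- trivet: Round ceramic trivet, 176 mm diameter, 10 mm thick, on the counter to the right. Origin: centre of its underside. Bystander.
- salt_bowl: Stone salt bowl, 90 mm diameter, 40 mm high, far left on the counter. Origin: centre of its underside. Bystander.
- mill: Dark wooden pepper mill, 54 mm diameter, 145 mm high, far right on the counter. Origin: centre of its underside. Bystander.

How it is judged (in metres and radians):
On the way:
1. with the lever still up, the sliding jaw has been pushed until the jar is held between the jaws with no more than 4 mm of play (value of joint jaw above 0.101 m and value of joint lever below 0.7 rad), for 0.1 s.
At the end, for the whole second after the job is handed in: The jar stands upright (within 0.1 rad) and at rest on the board between the jaws, less than 50 mm from the board's centre line; the play between jar and jaws is at most 4 mm (jaw joint 0.101 to 0.108); the lever is down, at 1.25 rad or more (value of joint jaw between 0.101 and 0.108 m and value of joint lever above 1.25 rad and y of jar in the frame of board between 0.097 and 0.109 m and x of jar in the frame of board between -0.05 and 0.05 m and z of jar in the frame of board between 0.014 and 0.024 m and angle between jar's own z axis and vertical below 0.1 rad and linear speed of jar below 0.02 m/s); the robot touches nothing.
It fails at once if the jar is tipped by more than 0.35 rad (angle between jar's own z axis and vertical above 0.35 rad).
It fails at once if a bystander is moved by more than 30 mm (distance of any of tumbler, spoon, mug, trivet, salt_bowl, mill from where it was at the start of the episode above 0.03 m).
It also fails if it takes over 43 s, if anything falls off the work surface, if the arm or the gripper's body presses on something with over 40 N, if the wrist force passes 120 N, or if a joint passes its speed limit or range.

### The arm

A 6-joint arm with a two-finger parallel gripper is mounted at the origin on the work surface. World frame = base frame: x ahead of the robot, y to its left, z up, the work surface at z = 0. Lengths are in mm, angles in rad, forces in N, time in s.
With the tool pointing down it reaches from about 375 to 900 mm from the base axis. Payload 3.1 kg.
Tool frame: the origin (TCP) lies at the very end of the fingers, on their centre line; the grasp point (between the pads) lies 19 mm behind it; z points along the fingers, y is the line along which they close (so a half turn about z gives the same grasp; the last joint's range is limited). The gripper opens to 85 mm and grips with 20 to 120 N. Pads are 22 mm wide; open, the fingers measure 114 mm over their backs; the gripper's body (76 mm by 85 mm) begins 54 mm behind the grasp point. The pads swing forward as they close: fully open they stand 13 mm farther back than shut.
Start: joints at [1.036, 0.527, 1.433, -0, 1.181, -0.178], TCP at [217.671, 585.846, 231.31] pointing down, gripper open.
Joint ranges: [-3.08, 3.08], [-0.75, 2.2], [0.22, 2.44], [-1.43, 4.57], [0, 2.65], [-2.85, 2.85]. Speed limits (rad/s): [2.79, 2.79, 3.14, 3.14, 3.14, 3.14].

### API

Orientations are given as a rotation vector (axis times angle).
In Python, from workcell import env, effector, solver, eyes gives the robot as it stands. Calls block until the motion is done:
- env.movep(position, orientation): joint-space move of the TCP to a pose.
- env.line_to(position, ori=None, max_speed=150): straight line of the TCP; ori=None keeps the orientation; max_speed is the mean speed in mm/s.
- env.movej(angles): joint-space move.
- effector.move_gripper(opening): finger opening in mm; the grip force is fixed at half the most; returns when the fingers have stopped.
- env.hold(seconds).
- solver.ik(position, orientation): joint angles nearest the present ones, or None.
- env.get_obs(): the state.
- eyes.read_camera(name): name is "side" or "top" or "wrist"; returns a dict with "color" (480x640x3 uint8, red, green, blue), "camera_matrix" (3x3 intrinsics, pixels), "extrinsics" (4x4, takes a point from camera to world coordinates). Camera axes: x right, y down, z forward; pixel columns grow to the right and rows downward; lengths in mm; the calibration is good to about 2 mm. The wrist camera is an equidistant fisheye: a pixel r from the principal point sees the ray r / f radians off the axis. A picture is of the moment at which its call begins. There is no depth.
A pose or a line that the arm cannot do raises env.MotionError and nothing moves.
- env.hand_in(): hands the job in; it is judged then, once.
The state is a dict: "time": time; "joint_pos": joint angles; "joint_vel": joint speeds; "tau": joint torques, N m; "ee_pos": TCP position; "tool_rot": TCP orientation; "contact_force": force on the tool from outside, world axes, zero at the start; "wrist_torque": the same for the moment, N m; "opening": finger opening in mm; "grip_force": force on a finger pad.
Only numpy, scipy, OpenCV 4.12 (cv2) and the standard library are available. Lean on these libraries where they do the work, as an engineer would, in place of code of your own. Each camera call takes 0.05 s, during which the arm holds its last target. There are 200 camera calls.

## Working session

There is one attempt and no reset: what is moved stays moved. The work goes in short steps, each a Python script; the robot and the scene stay as the last script left them, time stands still between calls to the robot, and variables do not carry over. Pictures are saved under pics/ and viewed, at most 10 in all, crops included, and the job is handed in when it is done.

```bash
ls; mkdir -p pics; python3 - <<'E'
from workcell import env, effector, solver, eyes
import cv2,pickle
d={}
for n in("top","side"):
    r=eyes.read_camera(n); d[n]=r
    cv2.imwrite(f"pics/{n}0.png",r["color"][:,:,::-1])
    print(n,r["camera_matrix"].tolist(),r["extrinsics"].round(3).tolist())
pickle.dump(d,open("cam.pkl","wb"))
print(env.get_obs())
E
```

```text
pics
top [[462.77044561544824, 0.0, 320.45511871830286], [0.0, 462.77044561544824, 241.32152600630803], [0.0, 0.0, 1.0]] [[-0.002, -0.987, 0.158, 424.936], [-1.0, -0.001, -0.02, -28.263], [0.02, -0.158, -0.987, 1106.296], [0.0, 0.0, 0.0, 1.0]]
side [[454.13780333985704, 0.0, 324.1451690991282], [0.0, 454.13780333985704, 244.95461577237037], [0.0, 0.0, 1.0]] [[-0.998, -0.061, 0.035, 550.251], [-0.068, 0.716, -0.694, 760.952], [0.017, -0.695, -0.719, 929.816], [0.0, 0.0, 0.0, 1.0]]
{'time': 0.1, 'joint_pos': array([ 1.03652184e+00,  5.28379908e-01,  1.43380577e+00,  7.19696960e-06,
        1.18139322e+00, -1.78507291e-01]), 'joint_vel': array([-0.00184077, -0.0024227 , -0.00320436, -0.00061526,  0.00013277,
       -0.00032564]), 'tau': array([-7.08537282e-04, -4.43307889e+01, -1.78587270e+01, -2.64865494e-04,
        3.93821319e-03,  9.38373347e-06]), 'ee_pos': array([217.32795002, 585.29638752, 230.41730031]), 'tool_rot': array([-5.55775546e-01, -3.09132925e+00,  2.91963280e-03]), 'contact_force': array([-0.04067321,  0.58634745,  0.32201727]), 'wrist_torque': array([ 0.00912431,  0.00266031, -0.03594891]), 'grip_force': 0.0, 'opening': 85.44155521955179}
```

View pics/top0.png

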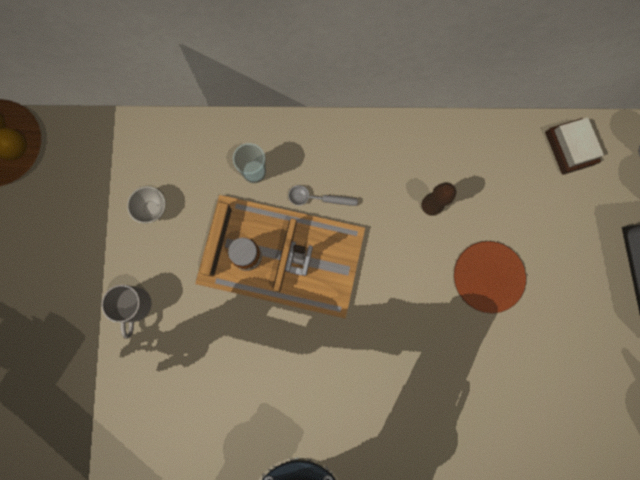

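View pics/side0.png

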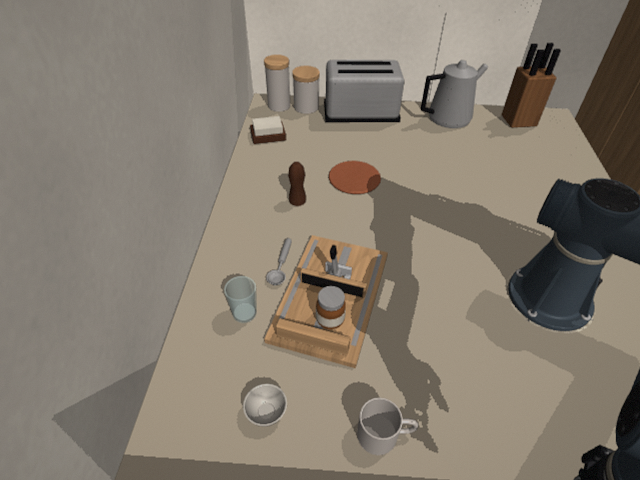

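The top view shows the board's corners near (221,197), (366,228), (346,315) and (197,284). The fixed jaw is on the left, the jar cap is near (243,251), and the lever is upright near (300,252). I'll enlarge this area.

```bash
python3 - <<'E'
import cv2
a=cv2.imread("pics/top0.png")[185:325,185:375]
cv2.imwrite("pics/c1.png",cv2.resize(a,None,fx=4,fy=4,interpolation=cv2.INTER_CUBIC))
E
```

```text
(no output)
```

View pics/c1.png

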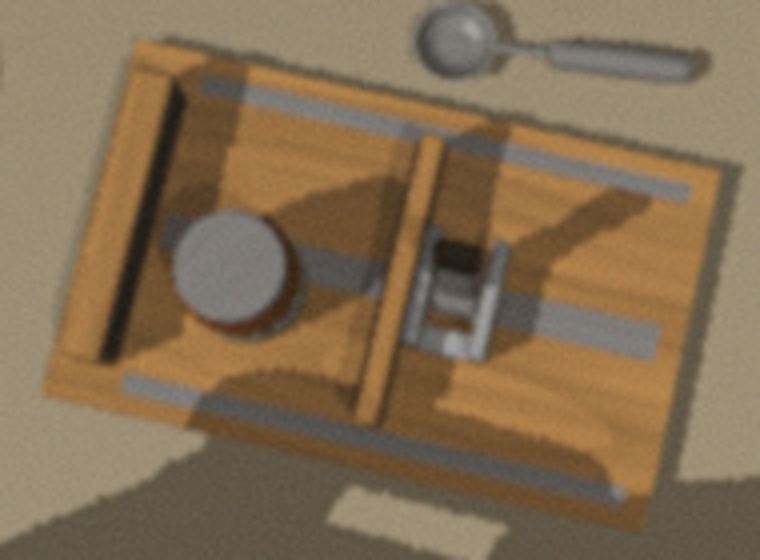

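The crop shows the board-top corners at (138,42), (720,165), (643,528) and (45,395). The jaw plate's top runs from (430,138) to (370,422), the cap centre is (230,267), and the lever's paddle end is (459,256).

```bash
cat > h.py <<'E'
import numpy as np,pickle
from scipy.optimize import least_squares
d=pickle.load(open("cam.pkl","rb"))
def px2w(uv,z,r):
    K,T=r["camera_matrix"],r["extrinsics"]
    v=T[:3,:3]@np.linalg.solve(K,[uv[0],uv[1],1.]); o=T[:3,3]
    return o+v*(z-o[2])/v[2]
def w2px(P,r):
    K,T=r["camera_matrix"],r["extrinsics"]
    c=T[:3,:3].T@(np.asarray(P)-T[:3,3]); return (K@(c/c[2]))[:2]
E
python3 - <<'E'
from h import *
t=d["top"]
f=lambda p,z:px2w(np.array(p)/4+185-.375,z,t)
C=[(138,42),(720,165),(643,528),(45,395)]
W=np.array([f(c,18)[:2] for c in C])
B=np.array([(110,180),(110,-180),(-110,-180),(-110,180)],float)
R=lambda a:np.array([[np.cos(a),-np.sin(a)],[np.sin(a),np.cos(a)]])
s=least_squares(lambda q:(B@R(q[2]).T+q[:2]-W).ravel(),[*W.mean(0),0])
print(s.x,s.fun.round(1))
q=s.x
inv=lambda p:(R(q[2]).T@(p[:2]-q[:2])).round(1)
print([np.linalg.norm(W[i]-W[i-1]).round(1) for i in range(4)])
print("jaw ends",inv(f((430,138),63)),inv(f((370,422),63)))
print("jar",inv(f((230,267),103)),"tip",inv(f((459,256),133)))
print("fixed top", inv(f((154,75),63)),inv(f((85,357),63)))
S=d["side"]
for p in [(-110,180),(110,180),(110,-180),(-110,-180)]:
    w=R(q[2])@np.array(p)+q[:2]; print(w2px([*w,18],S).round())
E
```

```text
[ 5.67337644e+02  4.28660156e+01 -2.16436307e-01] [ 1.8  1.1 -0.5 -0.4 -0.6 -1.8 -0.8  1.1]
[np.float64(217.5), np.float64(358.0), np.float64(220.2), np.float64(357.3)]
jaw ends [ 80.1 -10. ] [-85.5 -13.3]
jar [-21.3  76.9] tip [  7.4 -45.3]
fixed top [ 81.9 153.2] [-84.2 151.1]
[356. 364.]
[264. 339.]
[311. 235.]
[387. 252.]
```

The board is at (567, 43) mm, yaw −0.216. The jaw is at about 0.032 m and the jar is at board (−21, 77). The fits agree with the given sizes to about 2 mm. I'll push on the plate's back on the −x side with closed fingers.

```bash
cat > m.py <<'E'
from workcell import env, effector, solver, eyes
import numpy as np
from scipy.spatial.transform import Rotation as Ro
q=np.array([567.3,42.9,-0.2164]); c,s=np.cos(q[2]),np.sin(q[2])
RB=np.array([[c,-s,0],[s,c,0],[0,0,1]])
# tool x=-board x, tool y=board y, tool z down
ORI=Ro.from_matrix(RB@np.diag([-1.,1,-1])).as_rotvec()
W=lambda x,y,z:RB@np.array([x,y,0])+np.array([q[0],q[1],z])
def st():
    o=env.get_obs(); p=RB.T@(o["ee_pos"]-np.array([q[0],q[1],0]))
    return o["time"],p,RB.T@o["contact_force"]
def show(t=""):
    a,p,f=st(); print(t,round(a,2),p.round(1),f.round(1))
E
python3 - <<'E'
from m import *
effector.move_gripper(0)
env.movep(W(-65,-58,180),ORI); show()
env.line_to(W(-65,-58,42),max_speed=150); show("down")
f0=st()[2]
y=-58
while y<0:
    y+=3; env.line_to(W(-65,y,42),max_speed=60)
    f=st()[2]-f0
    if abs(f[1])>1.2: break
print(y,f); show("contact")
r=eyes.read_camera("top"); import cv2
a=r["color"][150:330,170:400,::-1]
cv2.imwrite("pics/t1.png",cv2.resize(a,None,fx=3,fy=3,interpolation=cv2.INTER_CUBIC))
E
```

```text
3.17 [-65.  -57.3 180.1] [-0.6  0.   1.3]
down 4.24 [-64.5 -57.9  42.5] [ 0.  -0.2 -0.3]
2 [ 0.0736105  -0.55706765  0.9124675 ]
contact 9.24 [-65.    2.3  42. ] [ 0.1 -0.7  0.6]
```

View pics/t1.png

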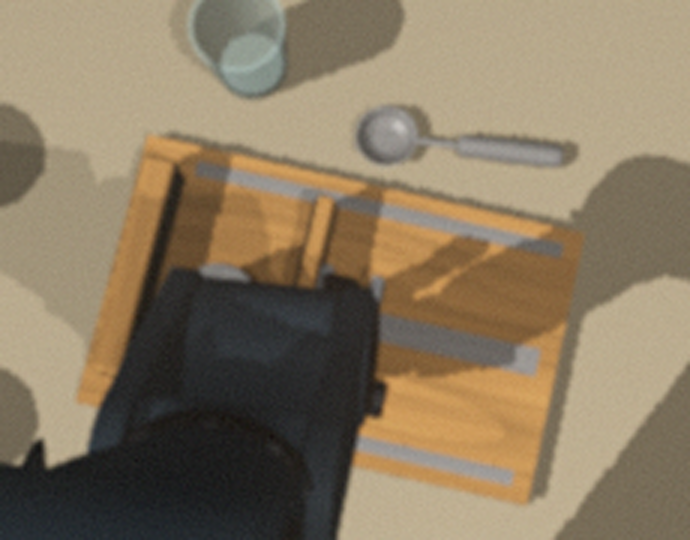

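The jaw has already followed the fingers: its +x end moved to about (278,217) from (292,219), roughly 32 mm, so the face is at about +28. I'll keep pushing until the force rises.

```bash
python3 - <<'E'
from m import *
import cv2
env.line_to(W(-65,34,42),max_speed=40); show()
y=34
while y<60:
    y+=1.5; env.line_to(W(-65,y,42),max_speed=30); t,p,f=st()
    print(y,round(t,2),p.round(1),f.round(1))
    if f[1]<-9: break
r=eyes.read_camera("side")
cv2.imwrite("pics/s1.png",cv2.resize(r["color"][200:380,220:450,::-1],None,fx=3,fy=3,interpolation=cv2.INTER_CUBIC))
E
```

```text
10.24 [-65.1  34.5  42. ] [ 0.  -0.3  0.4]
35.5 10.49 [-65.2  35.4  42. ] [-0.1 -1.3 -0.7]
37.0 10.74 [-65.1  36.8  42. ] [-0.4 -3.4  1.2]
38.5 10.99 [-65.1  38.4  42. ] [-0.1 -3.9  0.3]
40.0 11.24 [-65.1  40.   42. ] [-0.5 -3.4  1.3]
41.5 11.49 [-65.1  41.5  42. ] [-1.1 -4.3  0.3]
43.0 11.74 [-65.1  41.8  42. ] [ 1.4 -9.6  2.5]
```

View pics/s1.png

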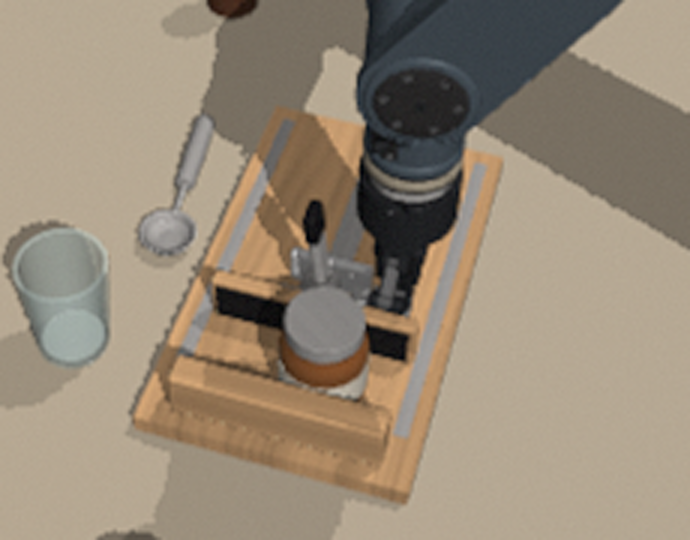

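The push stopped at about 9.6 N with the TCP at y=41.8, which puts the face at about 70 (jaw ≈ 0.105). The jar stands upright between the jaws. Next I'll back off and sweep the lever down along its arc.

```bash
python3 - <<'E'
from m import *
import cv2
env.hold(0.15)
env.line_to(W(-65,30,42),max_speed=60)
env.line_to(W(-65,29,118),max_speed=150)
def P(th,off=0,r=75,w=11):
    n=6+w*np.cos(th)+off
    return W(r*np.sin(th)-n*np.cos(th),29,38+r*np.cos(th)+n*np.sin(th))
env.line_to(P(-0.05,8),max_speed=120); show("start")
for th in np.arange(0.1,1.51,0.1):
    env.line_to(P(th),max_speed=70); t,p,f=st()
    print(round(th,2),round(t,2),p.round(1),f.round(1))
    if np.linalg.norm(f)>45: break
r=eyes.read_camera("side")
cv2.imwrite("pics/s2.png",cv2.resize(r["color"][200:380,220:450,::-1],None,fx=3,fy=3,interpolation=cv2.INTER_CUBIC))
E
```

```text
start 13.43 [-29.7  28.8 110.5] [0.1 0.3 0.6]
0.1 13.85 [ -9.6  29.  114.4] [-0.2 -0.1  0.2]
0.2 14.11 [ -1.4  29.  114.8] [ 0.3  0.2 -0.1]
0.3 14.38 [  6.9  29.  114.5] [-0.5  0.5  1.1]
0.4 14.64 [ 15.   29.  113.3] [-0.4  0.8  0.1]
0.5 14.91 [ 22.9  29.  111.2] [ 0.2 -0.7 -0.5]
0.6 15.18 [ 30.5  28.9 108.2] [-0.7  1.1 -0. ]
0.7 15.44 [ 37.8  28.9 104.4] [-0.1 -0.3 -0.5]
0.8 15.71 [43.8 29.  99.7] [-2.9 -0.4  1.1]
0.9 15.97 [49.7 29.  94.3] [-3.9  0.3  1.6]
1.0 16.25 [57.8 29.  88.5] [0.2 0.5 0.1]
1.1 16.52 [62.6 29.1 83. ] [-5.3  0.4  9.5]
1.2 16.8 [67.8 29.  74.6] [0.5 0.8 0.5]
1.3 17.07 [70.  28.8 65.7] [0.2 0.5 0.1]
1.4 17.35 [72.3 28.9 57.7] [ 0.4 -0.8  0.6]
1.5 17.62 [75.5 29.2 50.7] [0.3 0.  4.7]
```

View pics/s2.png

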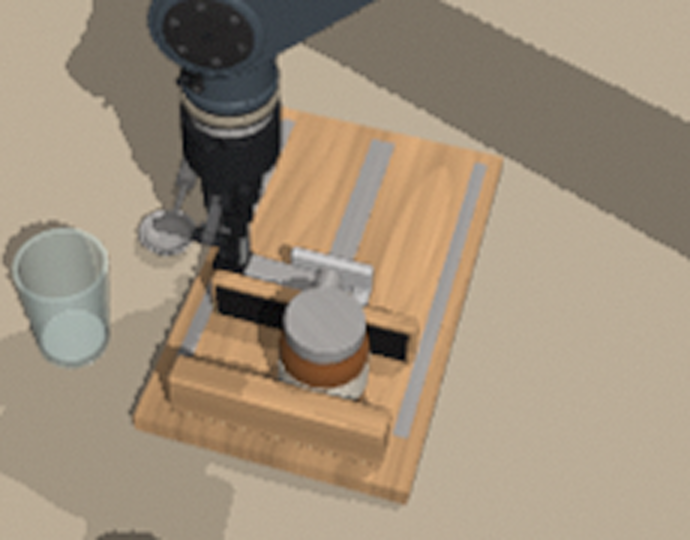

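The lever lies down at about (250,265) under the fingertips, the jaw is still in place, and the jar is upright. I'll press lower until the stop pushes back, then retreat and check.

```bash
python3 - <<'E'
from m import *
import cv2
z=50
while z>40:
    z-=1; env.line_to(W(77,29,z),max_speed=30); t,p,f=st(); print(z,p.round(1),f.round(1))
    if f[2]>28: break
env.line_to(W(77,29,180),max_speed=150)
env.movep(W(-120,-150,230),ORI); show("away")
r=eyes.read_camera("side")
cv2.imwrite("pics/s3.png",cv2.resize(r["color"][200:380,220:450,::-1],None,fx=3,fy=3,interpolation=cv2.INTER_CUBIC))
r=eyes.read_camera("top")
cv2.imwrite("pics/t3.png",cv2.resize(r["color"][185:325,185:375,::-1],None,fx=4,fy=4,interpolation=cv2.INTER_CUBIC))
E
```

```text
49 [75.6 29.2 50.4] [-5.8 -0.1 12.7]
48 [75.6 29.3 50.2] [-6.6  0.2 15.1]
47 [75.7 29.3 50. ] [-6.9  0.3 19.2]
46 [75.7 29.3 49.8] [-8.4 -0.8 24.9]
45 [75.8 29.3 49.7] [-8.7 -0.5 28.8]
away 21.02 [-118.6 -150.   230.1] [0.3 0.4 0.3]
```

View pics/s3.png

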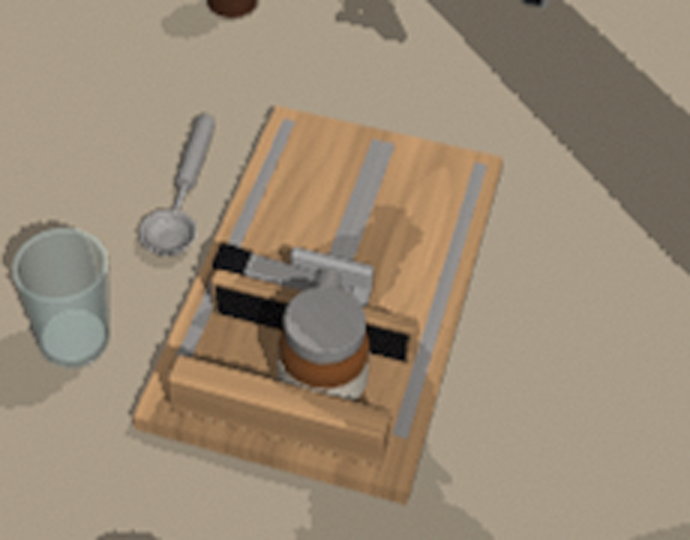

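View pics/t3.png

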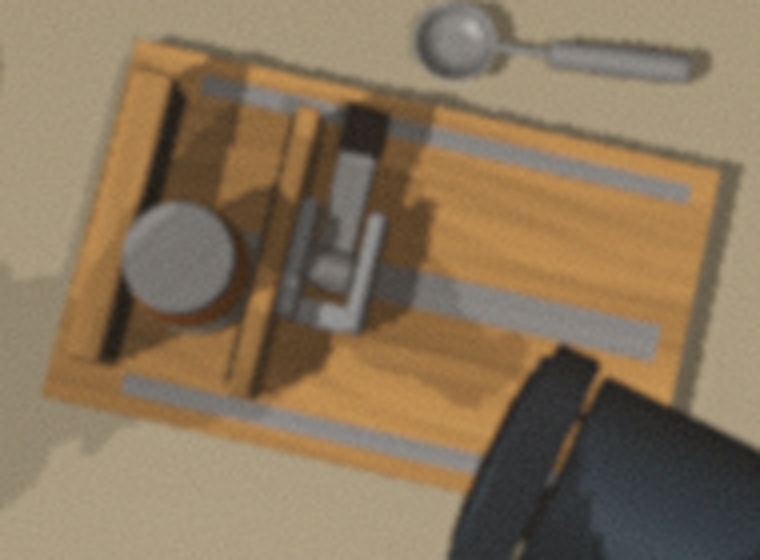

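The lever is flat, with its paddle at (365,128) in the crop. The jaw's top runs from (307,110) to (243,393) and the cap centre is (179,259). The spoon and tumbler haven't moved. I'll check these points by numbers.

```bash
python3 - <<'E'
from h import *
from m import RB,q
f=lambda p,z:(RB.T@(px2w(np.array(p)/4+185-.375,z,d["top"])-[q[0],q[1],0])).round(1)
print("jaw",f((307,110),63),f((243,393),63),"fixed",f((154,75),63),f((85,357),63),"jar",f((179,259),103),"paddle",f((365,128),50))
E
```

```text
jaw [80.9 62.6 63. ] [-84.9  59.9  63. ] fixed [ 81.9 153.2  63. ] [-84.2 151.1  63. ] jar [-22.9 105.  103. ] paddle [80.3 29.3 50. ]
```

```bash
python3 -c "
from workcell import env
print(env.hand_in())"
```

```text
the job is handed in; nothing more can be done
None
```

I handed the job in: the jar stands upright and snug between the jaws (jaw measured at about 0.105 m), the lever is flat against its stop, and the spoon and tumbler did not move in the last pictures. The hand-in call returned no verdict.

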